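# Clip a slide carrier onto the sprung microscope stage

### The arm

A 6-joint arm with a two-finger parallel gripper is mounted at the origin on the work surface. World frame = base frame: x ahead of the robot, y to its left, z up, the work surface at z = 0. Lengths are in m, angles in rad, forces in N, time in s.
With the tool pointing down it reaches from about 0.275 to 0.825 m from the base axis. Payload 4.9 kg.
Tool frame: the origin (TCP) lies midway between the tips of the shut fingers; the grasp point (between the pads) lies 19 mm behind it (bot.grip_depth is the distance from the TCP to the grasp point, in m); z points along the fingers, y is the line along which they close (so a half turn about z gives the same grasp; the last joint's range is limited). The gripper opens to 85 mm and grips with 20 to 120 N. Pads are 22 mm wide; open, the fingers measure 114 mm over their backs; the gripper's body (76 mm by 85 mm) begins 54 mm behind the grasp point. The pads swing forward as they close: fully open they stand 13 mm farther back than shut.
Start: joints at [-1.402, 0.326, -0.193, 1.052, 0, 1.437], TCP at [0.164, -0.525, 0.231] pointing down, gripper open.
Joint ranges: [-2.65, 2.65], [-0.97, 1.79], [-1.3, 1.35], [-1.93, 2.1], [-1.47, 1.37], [-3.14, 3.14]. Speed limits (rad/s): [2.57, 2.57, 3.14, 3.14, 3.14, 3.14].

### API

Orientations are given as a unit quaternion [w, x, y, z].
In Python, from cell import bot gives the robot as it stands. Calls block until the motion is done:
- bot.move_pose(position, orientation): joint-space move of the TCP to a pose.
- bot.move_linear(position, speed=0.15, rotation=None, until_force=None): straight line of the TCP; rotation=None keeps the orientation; speed is the mean speed in m/s. With until_force (N) it stops when the force on the tool has changed by that much, and returns True; else False.
- bot.goto_joints(angles): joint-space move.
- bot.set_gripper(opening, grasp_force=None): opening from 0.0 (shut) to 1.0 (fully open); grasp_force is the grip in N (None keeps the last); returns when the fingers have stopped.
- bot.wait(seconds).
- bot.solve_ik(position, orientation): joint angles nearest the present ones, or None.
- bot.camera(name): name is "scene" or "top" or "wrist"; returns the picture (400x640x3 uint8, red, green, blue); there is no depth.
- bot.calibration(name): a dict with "mtx" (3x3 intrinsics, pixels), "extrinsics" (4x4, takes a point from world to camera coordinates); the wrist camera has in their place "hand_eye" (4x4, takes a point from camera to tool coordinates, whose origin is the TCP and whose axes are the flange's). Camera axes: x right, y down, z forward; pixel columns grow to the right and rows downward; lengths in m; the calibration is good to about 2 mm. A picture is of the moment at which its call begins: read the wrist's pose just before it. calibration takes no time and is no camera call.
A pose or a line that the arm cannot do raises bot.PlanningError and nothing moves.
- bot.close_job(): hands the job in; it is judged then, once.
Trained networks look in the newest picture that a camera, given by its name, has taken for a name from the list of things; names that differ only in an ending like _2 or _b are one class to them, and where a whole thing is asked for, a point or a joint stands for the part that bears it (a point fixed in the world has none). Each returns a list of dicts, best first, with "confidence" (0 to 1); they miss things now and then, are a little off and sometimes report something else, mostly with a low value. They report only what shows in the picture. A call takes as long as a camera call.
- bot.search_frame(camera, thing): "bbox" ([left, top, width, height] in pixels, round what is visible of it).
Readings, each from a call of its own:
- bot.read_clock(): time.
- bot.read_joint_positions(): joint angles.
- bot.read_joint_vel(): joint speeds.
- bot.read_joint_efforts(): joint torques, N m.
- bot.read_position(): TCP position.
- bot.read_tool_rot(): TCP orientation.
- bot.read_ft_force(): force on the tool from outside, world axes, zero at the start.
- bot.read_moment(): the same for the moment, N m.
- bot.read_gripper_width(): opening from 0.0 (shut) to 1.0 (fully open).
- bot.read_finger_force(): force on a finger pad.
Only numpy, scipy, OpenCV 4.12 (cv2) and the standard library are available. Lean on these libraries where they do the work, as an engineer would, in place of code of your own. Each camera call takes 0.05 s, during which the arm holds its last target. There are 200 camera calls.

### The job

Set the slide carrier down flat in the empty nest of the sprung microscope stage, without dropping it, and let go of it. Then press the stage's steel clip down over the carrier's end until it snaps past its dead point and stays shut by itself; press no harder than that needs (20 N is too much for the stage), and leave the other things on the bench where they are.

Things in the scene. Friction and masses are not known exactly. Their poses are not given: they have to be found in the camera images.
- carrier_mid (a point): Slide carrier: a flat grey plastic block, 44 mm (its x) by 110 mm (its y) by 17 mm high, a 76 x 26 mm glass slide let into its top; 0.12 kg, loose, lying flat on the bench. The point is its centre, 8.5 mm above its underside. Grasp it from above across its 44 mm width, near the middle. Half a turn about the vertical makes no difference.
- nest (a point): Nest on the sprung stage: centre of its flat floor, 64 mm above the bench, where the carrier's underside rests. x across the carrier's width, y along its length towards the clip's hinge, z up. 6 mm high corner walls leave the carrier 2.5 mm on every side; on the long sides they begin 34 mm from the middle, leaving room for fingers.
- dock: White base of the sprung stage, 130 x 215 mm, fixed to the bench; origin on the bench under the nest's centre, axes those of the nest. The black stage plate (100 x 190 mm) floats in it on springs: pressed, it sinks straight down several millimetres, by an amount not given (hard stop at 16 mm), and nest, hinge and clip go down with it.
- clip_hinge (a point): Hinge line of the stage's clip (parallel to the nest's x): 115 mm from the nest's centre in its +y and 25 mm above the nest's floor, between two dark steel posts 32 mm high. Same axes as the nest.
- clip_roller (a point): Centre of the clip's free end, a steel cross roller 12 mm thick, 34 mm wide, on a steel bar 24 mm wide and 6 mm thick; 70 mm from the hinge line, on the nest's side. Press here, from above. Open, the clip slopes up, to 90 mm above the nest floor, clear of the carrier's way straight down. Shut, it is level and the roller lies over the carrier's end, 2 mm above it.
- clip (a joint): Clip swing in rad: 0 open (0.95 rad above level), 0.95 shut (level). Friction holds it where it is left, until a nose on its side meets a sprung detent on a 30 mm post at about 0.87: there the force climbs to about 10 N at the roller, as the stage sinks, then drops at the snap; past 0.93 it pulls itself shut. Press along the roller's arc about the hinge: straight down on the wide-open clip may bind.
- carrier: The carrier again; origin at the centre of its underside, same axes as carrier_mid.
- dish: A closed clear round dish, 92 mm across, 15 mm high; loose, a bystander to be left alone; origin at the centre of its underside.
- objective: A steel microscope objective standing upright, 24 mm across, 45 mm high; loose, a bystander to be left alone; origin at the centre of its underside.
- oil: A small amber bottle with black cap, 32 mm across, 62 mm high; loose, a bystander to be left alone; origin at the centre of its underside.
- slidebox: A flat white slide box with grey lid, 102 x 87 x 34 mm; loose, a bystander to be left alone; origin at the centre of its underside.
- mouse: A black computer mouse, 105 x 60 x 30 mm; loose, a bystander to be left alone; origin at the centre of its underside.
- eyepiece: A black eyepiece standing upright, 36 mm across, 44 mm high; loose, a bystander to be left alone; origin at the centre of its underside.
- tweezers: Steel tweezers lying flat, 125 mm long (its y), 5 mm high; loose, a bystander to be left alone; origin at the centre of its underside.

How it is judged:
On the way, in this order (a step that is already met when the one before it is completed fails the run):
1. the carrier lies seated in the nest, let go, with the clip still open (x of carrier_mid in the frame of nest between -0.004 and 0.004 m and y of carrier_mid in the frame of nest between -0.004 and 0.004 m and z of carrier_mid in the frame of nest between 0.0065 and 0.0105 m and angle between the y axis of carrier_mid and the y axis of nest, either way round below 0.08 rad and angle between the z axis of carrier_mid and the z axis of nest, either way round below 0.04 rad and value of joint clip below 0.5 rad and contact force between the fingers and carrier below 0.05 N), for 0.2 s.
2. the clip has snapped past its dead point with the carrier seated (x of carrier_mid in the frame of nest between -0.004 and 0.004 m and y of carrier_mid in the frame of nest between -0.004 and 0.004 m and z of carrier_mid in the frame of nest between 0.0065 and 0.0105 m and angle between the y axis of carrier_mid and the y axis of nest, either way round below 0.08 rad and angle between the z axis of carrier_mid and the z axis of nest, either way round below 0.04 rad and value of joint clip above 0.93 rad), for 0.2 s.
At the end, for the whole second after the job is handed in: The carrier lies flat in the nest on the stage (centre within 4 mm of the nest's centre lengthwise and across, within 2 mm of its seated height, within 0.08 rad of the nest's direction and 0.04 rad of level), at rest, and the clip is shut over it (joint above 0.93 rad of 0.95) without being held (all of step 2 and linear speed of carrier below 0.02 m/s); the robot touches nothing.
It fails at once if the stage or its clip was pressed with more than 20 N (contact force between any of the arm, the fingers, carrier and dock above 20 N).
It fails at once if the carrier was dropped (falling untouched faster than 0.4 m/s) (linear speed of carrier above 0.4 m/s and contact force between the fingers and carrier below 0.01 N).
It fails at once if another thing on the bench was shifted by more than 30 mm (distance of any of dish, objective, oil, slidebox, mouse, eyepiece, tweezers from where it was at the start of the episode above 0.03 m).
It also fails if it takes over 61 s, if anything falls off the work surface, if the arm or the gripper's body presses on something with over 40 N, if the wrist force passes 120 N, or if a joint passes its speed limit or range.

## Working session

There is one attempt and no reset: what is moved stays moved. The work goes in short steps, each a Python script; the robot and the scene stay as the last script left them, time stands still between calls to the robot, and variables do not carry over. Pictures are saved under pics/ and viewed, at most 10 in all, crops included, and the job is handed in when it is done.

```bash
mkdir -p pics; ls
python3 - <<'E'
from cell import bot
import cv2,numpy as np
for n in("scene","top"):
    im=bot.camera(n);cv2.imwrite(f"pics/{n}0.png",im[:,:,::-1])
    print(n,{k:np.round(v,4).tolist() for k,v in bot.calibration(n).items()})
    for t in("carrier","dock","clip","nest","clip_roller","clip_hinge"):
        try:print(t,[(np.round(d["bbox"]).tolist(),round(d["confidence"],2)) for d in bot.search_frame(n,t)[:3]])
        except Exception as e:print(t,e)
print({k:np.round(v,4).tolist() for k,v in bot.calibration("wrist").items()})
print(bot.read_clock(),bot.read_tool_rot())
E
```

```text
pics
scene {'mtx': [[392.7456, 0.0, 317.3399], [0.0, 392.7456, 196.9407], [0.0, 0.0, 1.0]], 'extrinsics': [[-0.8202, 0.5719, -0.0148, 0.5135], [0.457, 0.6394, -0.6183, -0.1227], [-0.3442, -0.5139, -0.7858, 1.1064], [0.0, 0.0, 0.0, 1.0]]}
carrier [([365.0, 332.0, 59.0, 63.0], 0.94)]
dock [([287.0, 182.0, 95.0, 94.0], 0.82), ([225.0, 131.0, 46.0, 42.0], 0.2)]
clip [([335.0, 204.0, 24.0, 40.0], 0.82)]
nest []
clip_roller [([334.0, 203.0, 24.0, 39.0], 0.82)]
clip_hinge [([290.0, 183.0, 79.0, 77.0], 0.93)]
top {'mtx': [[426.4173, 0.0, 318.1223], [0.0, 426.4173, 201.2702], [0.0, 0.0, 1.0]], 'extrinsics': [[-0.0011, -1.0, -0.0022, -0.0902], [-0.9821, 0.0015, -0.1883, 0.6041], [0.1883, 0.002, -0.9821, 1.0683], [0.0, 0.0, 0.0, 1.0]]}
carrier [([174.0, 186.0, 43.0, 21.0], 0.8)]
dock [([265.0, 200.0, 86.0, 59.0], 0.74)]
clip [([265.0, 210.0, 27.0, 16.0], 0.66), ([267.0, 199.0, 79.0, 61.0], 0.53)]
nest []
clip_roller [([273.0, 213.0, 21.0, 13.0], 0.7)]
clip_hinge [([272.0, 206.0, 76.0, 41.0], 0.86), ([268.0, 212.0, 25.0, 13.0], 0.23)]
{'mtx': [[318.326, 0.0, 317.2399], [0.0, 318.326, 200.7172], [0.0, 0.0, 1.0]], 'hand_eye': [[-0.0001, -0.9635, -0.2678, 0.0685], [1.0, 0.0001, -0.0008, -0.0005], [0.0008, -0.2678, 0.9635, -0.1427], [0.0, 0.0, 0.0, 1.0]]}
0.7 [9.91264109e-07 9.88561341e-01 1.50819346e-01 1.32474011e-05]
```

View pics/top0.png

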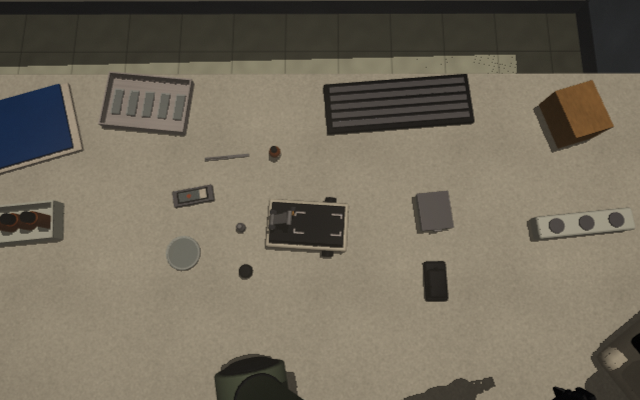

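View pics/scene0.png

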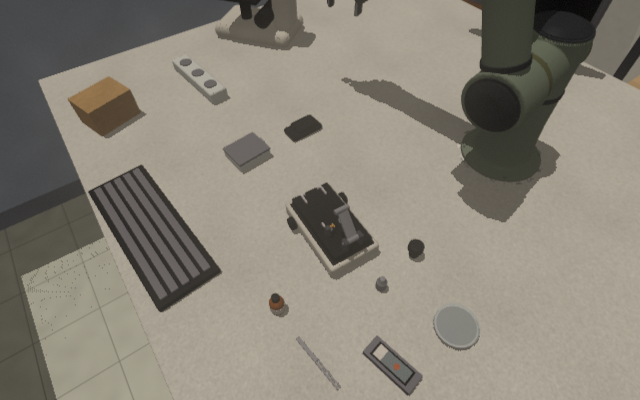

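Top picture: carrier at about (193,196), dock at (307,226) with the clip on its left (hinge towards world +y); the scene picture agrees. Next I take close looks with the wrist camera.

```bash
cat > h.py <<'E'
from cell import bot
import cv2,numpy as np
from scipy.spatial.transform import Rotation as R
def quat(a,tilt=0):
    # tool down, tool x at heading a (world); tilt leans the tool's back away from tool x
    M=R.from_euler('z',a)*R.from_euler('y',-tilt)*R.from_euler('x',np.pi) if False else R.from_euler('z',a)*R.from_euler('y',-tilt)*R.from_euler('x',np.pi)
    q=M.as_quat();return [q[3],q[0],q[1],q[2]]
def rot(q): return R.from_quat([q[1],q[2],q[3],q[0]]).as_matrix()
def snap(n,name=None):
    if n=="wrist":
        T=np.eye(4);T[:3,:3]=rot(bot.read_tool_rot());T[:3,3]=bot.read_position()
    im=bot.camera(n)
    c=bot.calibration(n)
    W=T@c["hand_eye"] if n=="wrist" else np.linalg.inv(c["extrinsics"])
    if name: cv2.imwrite(f"pics/{name}.png",im[:,:,::-1]);np.savez(f"pics/{name}.npz",K=c["mtx"],W=W)
    return im,c["mtx"],W
def world(px,z,K,W):
    px=np.atleast_2d(np.float64(px));d=(W[:3,:3]@np.linalg.inv(K)@np.c_[px,np.ones(len(px))].T).T
    return W[:3,3]+d*((z-W[2,3])/d[:,2])[:,None]
def pix(P,K,W):
    p=K@(np.linalg.inv(W)@np.r_[P,1])[:3];return p[:2]/p[2]
E
python3 - <<'E'
from h import *
c=bot.calibration("top");K,W=c["mtx"],np.linalg.inv(c["extrinsics"])
print("carrier",world([194,196],.012,K,W),"dock",world([308,226],.05,K,W))
n=world([308,226],.05,K,W)[0];ca=world([194,196],.012,K,W)[0]
a=-np.pi/2
for nm,p,h in(("nest",n+[0,0.03,0],.30),("carr",ca+[0,.03,0],.16)):
    p=[p[0],p[1],h];print(bot.solve_ik(p,quat(a)))
    bot.move_pose(p,quat(a));bot.wait(.2);snap("wrist",nm)
    for t in("carrier","dock","clip_roller","clip"):print(t,[(np.round(d["bbox"]).tolist(),round(d["confidence"],2)) for d in bot.search_frame("wrist",t)[:2]])
print(bot.read_clock())
E
```

```text
carrier [[0.62800711 0.25114482 0.012     ]] dock [[ 0.53927557 -0.06433409  0.05      ]]
[-0.20020954  0.27252305 -0.09071832  1.20755496  0.         -1.77100587]
carrier []
dock [([250.0, 50.0, 128.0, 184.0], 0.94)]
clip_roller []
clip [([238.0, 306.0, 40.0, 48.0], 0.64)]
[ 0.31374962  0.63158851  0.11481152  1.05401933  0.         -1.25704671]
carrier [([281.0, 92.0, 70.0, 128.0], 0.97), ([409.0, 0.0, 33.0, 9.0], 0.27)]
dock []
clip_roller []
clip [([280.0, 92.0, 71.0, 128.0], 0.75)]
5.6417
```

View pics/nest.png

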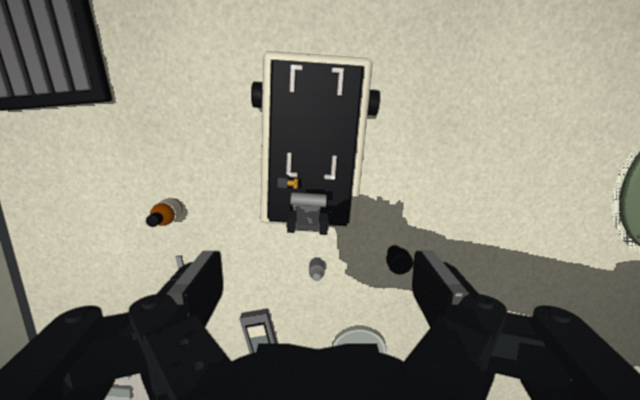

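View pics/carr.png

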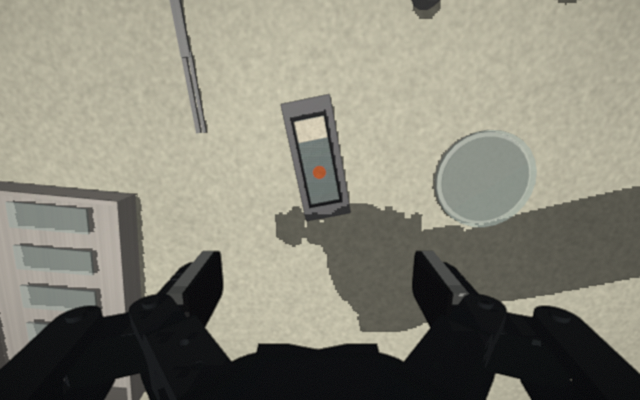

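The nest picture shows four white corner brackets round (315,123), with the clip at (308,205). The carrier picture shows the carrier at (316,157), its glass rim at about (291,117), (325,112), (342,203) and (309,208). I'll extract these precisely.

Run:
```python
from h import *
def load(n):
    z=np.load(f"pics/{n}.npz");return cv2.imread(f"pics/{n}.png"),z["K"],z["W"]
im,K,W=load("nest")
g=cv2.cvtColor(im,cv2.COLOR_BGR2GRAY);m=np.zeros_like(g);m[60:186,283:349]=(g[60:186,283:349]>120)*255
hsv=cv2.cvtColor(im,cv2.COLOR_BGR2HSV);m[hsv[...,1]>90]=0
n,l,s,c=cv2.connectedComponentsWithStats(m)
for i in range(1,n):print(s[i])
ys,xs=np.where(np.isin(l,[i for i in range(1,n) if s[i,4]>30]))
P=world(np.c_[xs,ys],.070,K,W)[:,:2]
r=cv2.minAreaRect(np.float32(P*1000));print("nest",r)
im2,K2,W2=load("carr")
q=[[291,117],[325,112],[342,203],[309,208]]
P=world(q,.017,K2,W2);print("slide",P.mean(0),np.linalg.norm(P-np.roll(P,1,0),axis=1))
q=[[281,104],[329,95],[350,208],[304,217]];P=world(q,.017,K2,W2);print("top",P.mean(0),np.linalg.norm(P-np.roll(P,1,0),axis=1))
d=P[0]+P[1]-P[2]-P[3];print("dir deg",np.degrees(np.arctan2(d[1],d[0])))
A=cv2.resize(im[50:240,250:385],None,fx=3,fy=3,interpolation=cv2.INTER_NEAREST)
B=cv2.resize(im2[85:230,265:365],None,fx=3.9,fy=3.9,interpolation=cv2.INTER_NEAREST)
h=max(A.shape[0],B.shape[0]);f=lambda x:np.pad(x,((0,h-len(x)),(0,0),(0,0)))
cv2.imwrite("pics/crop.png",np.hstack([f(A),f(B)]));print(A.shape,B.shape)
```

```text
[284  60  65   5 184]
[290  65  12  27 156]
[332  68  12  27 150]
[286 153  11  24 117]
[324 156  13  24 121]
nest ((541.4642333984375, -90.65203857421875), (131.31015014648438, 69.37596130371094), 89.43693542480469)
slide [0.62947147 0.25613821 0.017     ] [0.08419599 0.02988487 0.08375349 0.03133614]
top [0.63002239 0.25337868 0.017     ] [0.10427842 0.04195139 0.10313359 0.04429526]
dir deg -79.1546158161817
(570, 405, 3) (566, 390, 3)
```

View pics/crop.png

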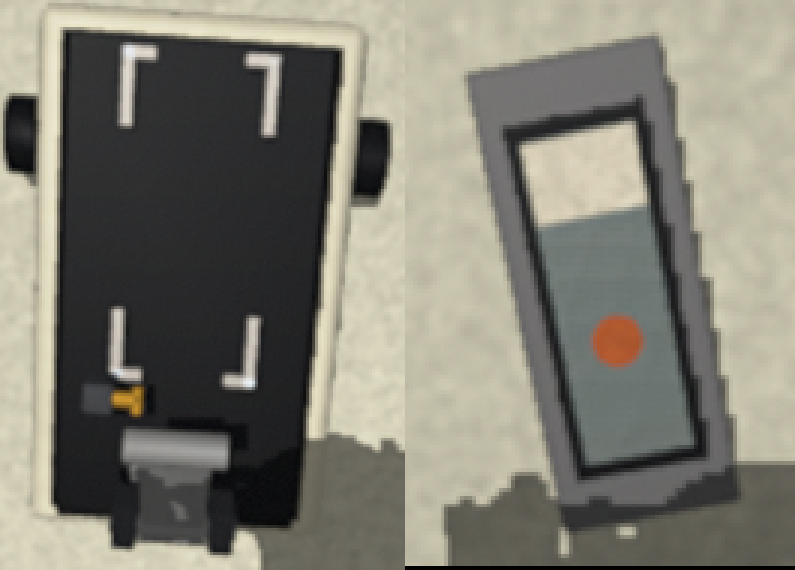

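Crop: the brackets are clear, and the carrier's top corners are read more precisely. The first nest rectangle was off because the mask picked up the dock's rim. I'll recompute it, then grasp, lift, and look at the nest with the carrier in hand.

```bash
cat >> h.py <<'E'
def load(n):
    z=np.load(f"pics/{n}.npz");return cv2.imread(f"pics/{n}.png"),z["K"],z["W"]
E
python3 - <<'E'
from h import *
im,K,W=load("nest")
g=cv2.cvtColor(im,cv2.COLOR_BGR2GRAY);m=np.zeros_like(g);m[65:182,284:346]=(g[65:182,284:346]>120)*255
m[cv2.cvtColor(im,cv2.COLOR_BGR2HSV)[...,1]>90]=0
n,l,s,c=cv2.connectedComponentsWithStats(m)
ys,xs=np.where(np.isin(l,[i for i in range(1,n) if 90<s[i,4]<170]))
r=cv2.minAreaRect(np.float32(world(np.c_[xs,ys],.070,K,W)[:,:2]*1000));print("nest",r)
im2,K2,W2=load("carr")
P=world([[281.4,103.7],[329.6,94.2],[350.4,212.4],[305.5,220.4]],.017,K2,W2);c=P.mean(0)
d=P[0]+P[1]-P[2]-P[3];a=np.arctan2(d[1],d[0])
print("carrier",c,np.degrees(a),np.linalg.norm(P-np.roll(P,1,0),axis=1))
# roller: crop centre of its top, open: 84+... height 0.064+0.090
print("roller",world([308,198],.154,K,W))
an=np.radians(r[2]); an=an-np.pi if an>0 else an
print("nest heading candidates",np.degrees(an))
bot.move_pose([c[0],c[1],.10],quat(a))
bot.move_linear([c[0],c[1],.002],speed=.1)
bot.set_gripper(0.0,30);print(bot.read_gripper_width(),bot.read_finger_force())
bot.move_linear([c[0],c[1],.20],speed=.12)
print(bot.read_gripper_width(),bot.read_finger_force())
N=np.array(r[0])/1000;L=r[1]
h=np.radians(r[2]) if L[0]>L[1] else np.radians(r[2]-90)
while h>0:h-=np.pi
print("h",np.degrees(h))
bot.move_pose([N[0],N[1],.22],quat(h));bot.wait(.2);snap("wrist","held");print(bot.read_clock())
E
```

```text
nest ((544.2357788085938, -88.16570281982422), (123.68682098388672, 57.83720779418945), 86.2504653930664)
carrier [0.62933937 0.25509329 0.017     ] -79.32294463914396 [0.10806024 0.0421755  0.10802724 0.04323991]
roller [[ 0.5483575  -0.02404277  0.154     ]]
nest heading candidates -93.7495346069336
0.5042284210140092 32.27129101753235
0.502283622332014 31.745275855064392
h -93.7495346069336
10.9917
```

View pics/held.png

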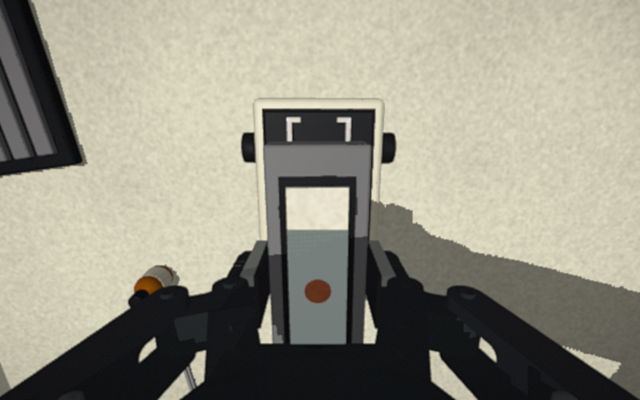

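Held picture: the carrier is gripped square, with its front edge at row 145, x 266–370. The nest's two far brackets are visible, outer edges at x 286/352 and row 117. I'll use both to correct the position.

Run:
```python
from h import *
im,K,W=load("held");T=np.eye(4);T[:3,:3]=rot(bot.read_tool_rot());T[:3,3]=bot.read_position()
Ti=np.linalg.inv(T);tool=lambda px,z:(Ti@np.c_[world(px,z,K,W),np.ones(len(px))].T).T[:,:3]*1000
g=cv2.cvtColor(im,cv2.COLOR_BGR2GRAY)
print("pos",T[:3,3])
for y in (124,130,136): print(y,[x for x in range(270,370) if g[y,x]>120])
for x in (295,347,290,340): print(x,g[108:150,x].tolist())
print(g[160,255:280].tolist(),g[160,360:380].tolist())
print("carrier front (tool mm)",tool([[266,145],[370,145]],T[2,3]+.015).round(1).tolist())
print("brackets outer corners",tool([[286,117],[352,117]],.070).round(1).tolist())
# first picture: posts, roller, in the tool frame of the nest
im,K,W=load("nest")
for nm,px,z in(("brTL",[290,65.3],.07),("brTR",[344,68],.07),("brBL",[286,177],.07),("brBR",[335.7,180],.07),("post L",[291,222],.096),("post R",[323,224],.096),("rollerL",[290.5,200],.146),("rollerR",[327,200],.146)):
    print(nm,(world([px],z,K,W)[0]*1000).round(1).tolist())
```

```text
pos [ 0.54454709 -0.08730153  0.21981137]
124 [287, 288, 289, 290, 291, 346, 347, 348, 349, 350]
130 [287, 288, 289, 290, 291, 346, 347, 348, 349, 350]
136 [287, 288, 289, 290, 291, 345, 346, 347, 348, 349, 350]
295 [156, 70, 29, 25, 33, 44, 46, 40, 81, 161, 207, 217, 220, 209, 137, 60, 40, 44, 46, 45, 45, 46, 45, 46, 46, 45, 46, 46, 46, 46, 43, 42, 46, 58, 63, 65, 79, 100, 114, 120, 123, 124]
347 [165, 85, 34, 22, 28, 38, 40, 37, 66, 141, 197, 214, 221, 226, 217, 207, 207, 208, 208, 208, 209, 209, 210, 210, 210, 209, 210, 210, 209, 209, 209, 211, 203, 137, 72, 57, 68, 99, 113, 117, 121, 122]
290 [156, 70, 28, 24, 34, 45, 46, 42, 80, 161, 208, 219, 220, 218, 209, 205, 207, 208, 207, 207, 207, 207, 206, 206, 206, 206, 212, 214, 214, 214, 214, 216, 205, 138, 72, 59, 69, 98, 113, 119, 123, 124]
340 [171, 92, 36, 23, 29, 40, 40, 37, 66, 140, 196, 213, 216, 205, 131, 47, 29, 40, 40, 42, 40, 42, 42, 40, 42, 41, 42, 41, 40, 40, 40, 39, 43, 56, 61, 65, 82, 103, 114, 117, 121, 121]
[102, 170, 205, 218, 224, 228, 229, 220, 170, 121, 115, 123, 125, 126, 125, 126, 124, 126, 125, 125, 126, 125, 125, 124, 126] [120, 121, 120, 120, 119, 120, 120, 120, 116, 105, 85, 42, 63, 148, 214, 221, 217, 210, 198, 184]
carrier front (tool mm) [[54.4, -20.8, -15.0], [54.4, 20.5, -15.0]]
brackets outer corners [[62.7, -28.3, 149.8], [62.7, 30.4, 149.8]]
brTL [569.1, -150.7, 70.0]
brTR [510.4, -147.9, 70.0]
brBL [576.9, -27.3, 70.0]
brBR [517.6, -23.6, 70.0]
post L [569.9, 20.2, 96.0]
post R [533.1, 22.7, 96.0]
rollerL [565.5, -19.9, 146.0]
rollerR [530.2, -19.9, 146.0]
```

Run:
```python
from h import *
h=np.radians(-93.75);ux=np.array([np.cos(h),np.sin(h)]);uy=np.array([np.sin(h),-np.cos(h)])
p=np.array([.54455,-.08730])+.0016*ux+.0009*uy
np.save("place.npy",p);print(p)
bot.move_linear([*p,.095],speed=.12);bot.wait(.3);q=bot.read_position();print(q)
e=p-q[:2]
bot.move_linear([*(p+e),.095],speed=.02);bot.wait(.3);print(bot.read_position(),bot.read_ft_force(),bot.read_clock())
im,K,W=snap("wrist","near")
cv2.imwrite("pics/near_c.png",cv2.resize(im[60:220,220:420,::-1],None,fx=3.7,fy=3.7,interpolation=cv2.INTER_NEAREST))
```

```text
[ 0.54354728 -0.08883771]
[ 0.54383922 -0.08893049  0.09542422]
[ 0.54323825 -0.08875131  0.09497587] [ 0.25738231 -0.28046078 -1.37153312] 13.0333
```

View pics/near_c.png

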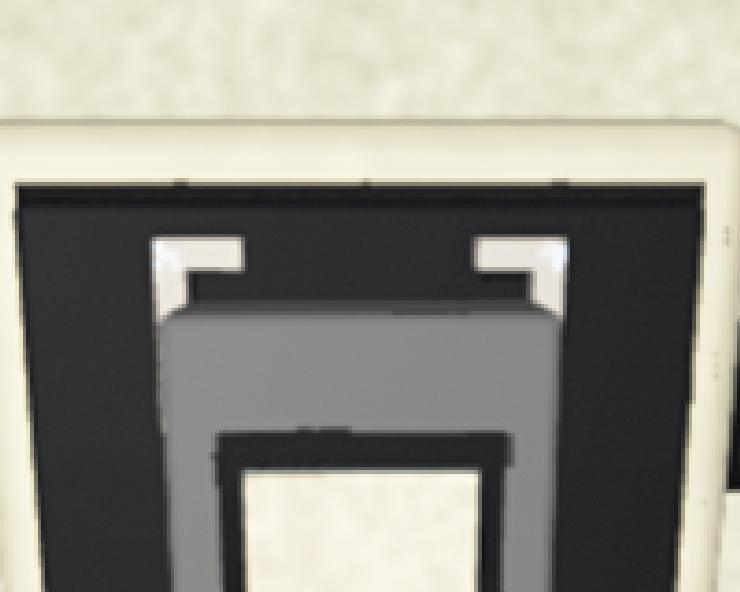

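Near picture: the carrier's front edge is centred between the two front brackets, at pixel row 317 of the crop, with the brackets' front at row 237. Checking the offset in millimetres.

Run:
```python
from h import *
im,K,W=load("near");T=np.eye(4);T[:3,:3]=rot(bot.read_tool_rot());T[:3,3]=bot.read_position()
Ti=np.linalg.inv(T);tool=lambda px,z:(Ti@np.c_[world(px,z,K,W),np.ones(len(px))].T).T[:,:2].round(4)*1000
z=T[2,3]
print("carrier top",tool([[264.1,145.7],[371.4,145.7]],z+.015).tolist(),"bottom edge",tool([[265,141.9]],z-.002).tolist())
print("outer",tool([[261.1,124.05],[373.5,124.05]],.07).tolist(),"inner",tool([[270.7,133.5],[363.3,133.5]],.07).tolist())
```

```text
carrier top [[54.300000000000004, -21.5], [54.300000000000004, 21.1]] bottom edge [[54.199999999999996, -23.8]]
outer [[61.199999999999996, -29.2], [61.199999999999996, 28.400000000000002]] inner [[56.5, -24.400000000000002], [56.5, 23.400000000000002]]
```

Run:
```python
from h import *
p=np.load("place.npy")
bot.move_linear([*p,.074],speed=.06)
hit=bot.move_linear([*p,.0645],speed=.02,until_force=2.5);bot.wait(.2)
print(hit,bot.read_position(),bot.read_ft_force())
bot.set_gripper(0.75);bot.wait(.3);print(bot.read_finger_force(),bot.read_ft_force())
q=bot.read_position()
bot.move_linear([q[0],q[1],.10],speed=.05);bot.move_linear([q[0],q[1],.24],speed=.15)
bot.wait(.2);im,K,W=snap("wrist","placed")
cv2.imwrite("pics/placed_c.png",cv2.resize(im[60:310,200:440,::-1],None,fx=2.4,fy=2.4,interpolation=cv2.INTER_NEAREST))
print(bot.read_clock())
```

```text
True [ 0.54380251 -0.08893068  0.06609695] [ 0.9866248  -0.04829154  3.89612903]
0.0 [-0.29162142  0.49956949 -0.43978058]
17.0167
```

View pics/placed_c.png

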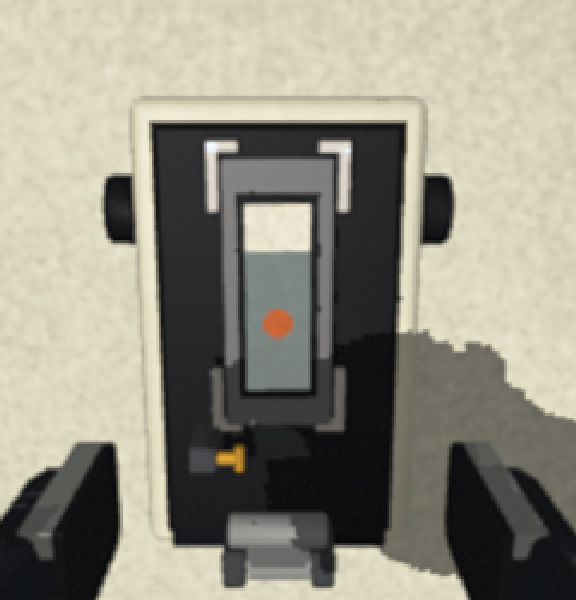

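The carrier is seated in the nest between all four brackets, and the open clip's roller is at about (280,530) in the crop. I'll check the roller position and the IK for the tilted press, then approach.

```bash
cat >> h.py <<'E'
h=np.radians(-93.75);yN=-np.array([np.cos(h),np.sin(h),0]);xN=np.array([yN[1],-yN[0],0])
N=np.array([.5436,-.0882,.064])
def press(th,phi,extra=0,back=0):
    "TCP pose that touches the roller at angle th above level; extra presses further down, back withdraws along the tool"
    y=.115-.07*np.cos(th)+(.006+back)*np.sin(phi);z=.025+.07*np.sin(th)+(.006+back)*np.cos(phi)-extra
    return N+y*yN+[0,0,z],quat(h,phi)
E
python3 - <<'E'
from h import *
im,K,W=load("placed")
for px in([294.9,280.8],[338.3,280.8]):
    v=world([px],.146,K,W)[0]-N;print("roller nest mm",(v@xN*1000).round(1),(v@yN*1000).round(1))
for th,f in((.95,.9),(.95,.6),(.5,.5),(0,0)):
    p,q=press(th,f,back=.03);j=bot.solve_ik(p,q);print(th,f,p.round(3),None if j is None else np.round(j,2))
E
```

```text
roller nest mm 17.3 67.1
roller nest mm -18.6 67.1
0.95 0.9 [0.55  0.014 0.168] [ 0.3   0.7  -0.08  1.21 -0.82 -1.02]
0.95 0.6 [0.55  0.006 0.176] [ 0.18  0.52 -0.19  1.03 -0.58 -1.28]
0.5 0.5 [ 0.548 -0.018  0.154] [ 0.1   0.48 -0.27  0.91 -0.49 -1.39]
0 0 [ 0.547 -0.043  0.125] [-0.21  0.42 -0.35  0.8   0.   -1.72]
```

Run:
```python
from h import *
bot.set_gripper(0.0)
p,q=press(.95,.7,back=.035);p[2]+=0
bot.move_pose(p+[0,0,.03],q);bot.move_linear(p,speed=.1,rotation=q);bot.wait(.3)
f0=np.array(bot.read_ft_force());print("f0",f0.round(2),bot.read_clock())
for th in np.arange(.95,.14,-.1):
    phi=min(.7,max(th-.02,0))
    p,q=press(th,phi);hit=bot.move_linear(p,speed=.05,rotation=q,until_force=7)
    d=np.array(bot.read_ft_force())-f0;print(round(th,2),hit,d.round(2),((bot.read_position()-p)*1000).round(1))
    if np.linalg.norm(d)>11: print("stop");break
print(bot.read_clock())
im,K,W=snap("scene","press")
cv2.imwrite("pics/press_c.png",cv2.resize(im[140:290,240:440,::-1],None,fx=3.5,fy=3.5))
```

```text
f0 [-0.9  -0.19  0.77] 19.0667
0.95 False [1.39 0.81 0.5 ] [ 0.1 -0.   0.1]
0.85 False [ 0.75 -0.4  -0.7 ] [-0.2 -0.2 -0.1]
0.75 False [ 0.51  0.88 -1.12] [-0.3 -0.2 -0.3]
0.65 False [ 1.04  0.39 -1.27] [-0.1 -0.5  0.4]
0.55 False [ 0.69  1.07 -0.79] [-0.2 -0.4  0.3]
0.45 False [ 1.01 -0.02  0.17] [-0.3 -0.1 -0. ]
0.35 False [ 0.63 -0.18 -1.27] [-0.4  0.  -0.2]
0.25 False [ 1.61 -0.51 -0.77] [-0.4  0.  -0.2]
0.15 False [ 0.39  0.33 -0.12] [-0.4  0.  -0.2]
22.25
```

View pics/press_c.png

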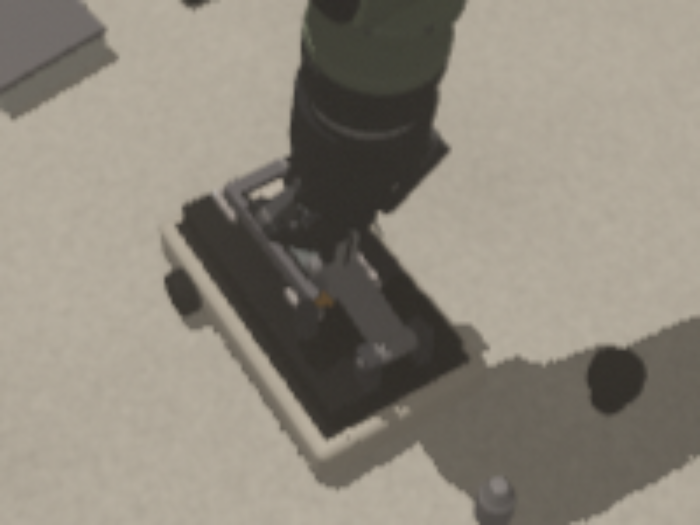

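The picture shows the clip swung down to nearly level, with the fingertips on the roller. Now pressing down slowly while watching the force for the snap.

Run:
```python
from h import *
F=lambda:np.mean([bot.read_ft_force()[2] for _ in range(4)])
f0=.77
p0,q=press(.08,.05);p0,q=p0,quat(h,0)
bot.move_linear(p0,speed=.03,rotation=q,until_force=7);peak=0;log=[]
for i in range(1,24):
    hit=bot.move_linear(p0-[0,0,.001*i],speed=.02,until_force=8)
    bot.wait(.1);f=F()-f0;log.append((i,round(f,1),round((bot.read_position()[2]-N[2])*1000,1)))
    peak=max(peak,f)
    if hit or f>15 or (peak>5 and f<peak-3):break
print(log,hit,bot.read_clock())
```

```text
[(1, np.float64(2.8), np.float64(35.8)), (2, np.float64(3.1), np.float64(34.6)), (3, np.float64(4.2), np.float64(33.6)), (4, np.float64(5.3), np.float64(32.7)), (5, np.float64(6.1), np.float64(31.8)), (6, np.float64(5.7), np.float64(30.9)), (7, np.float64(5.7), np.float64(30.0)), (8, np.float64(6.2), np.float64(28.9)), (9, np.float64(7.1), np.float64(27.9)), (10, np.float64(8.1), np.float64(27.0)), (11, np.float64(5.9), np.float64(25.9)), (12, np.float64(6.6), np.float64(25.0)), (13, np.float64(8.0), np.float64(24.1)), (14, np.float64(7.6), np.float64(23.2)), (15, np.float64(8.4), np.float64(22.3)), (16, np.float64(9.2), np.float64(21.4)), (17, np.float64(10.4), np.float64(20.4)), (18, np.float64(11.0), np.float64(19.6)), (19, np.float64(11.0), np.float64(18.6)), (20, np.float64(11.9), np.float64(17.7)), (21, np.float64(13.2), np.float64(16.8)), (22, np.float64(14.0), np.float64(15.9)), (23, np.float64(13.9), np.float64(15.0))] False 30.6667
```

Force reached 14 N, with a dip at step 11 that looks like the snap. I'll back off and look.

Run:
```python
from h import *
F=lambda:np.mean([bot.read_ft_force()[2] for _ in range(4)])-.77
p,_=press(.08,0);log=[]
for z in(.020,.024,.028,.031,.034,.038,.05):
    bot.move_linear([p[0],p[1],N[2]+z],speed=.04);log.append((z,round(F(),1)))
print(log)
bot.move_linear([p[0],p[1],.2],speed=.15)
bot.move_linear([*(N[:2]+.02*yN[:2]),.24],speed=.15);bot.wait(.3)
im,K,W=snap("wrist","after");im2,_,_=snap("scene","after_s")
A=cv2.resize(im[60:310,200:440],None,fx=1.66,fy=1.66);B=cv2.resize(im2[170:290,270:390],None,fx=3.4,fy=3.4)
hh=max(len(A),len(B));f=lambda x:np.pad(x,((0,hh-len(x)),(0,0),(0,0)))
cv2.imwrite("pics/after_c.png",np.hstack([f(A),f(B)])[:,:,::-1]);print(bot.read_clock())
```

```text
[(0.02, np.float64(10.0)), (0.024, np.float64(6.6)), (0.028, np.float64(5.0)), (0.031, np.float64(-0.5)), (0.034, np.float64(-1.5)), (0.038, np.float64(-1.4)), (0.05, np.float64(-1.2))]
34.2667
```

View pics/after_c.png

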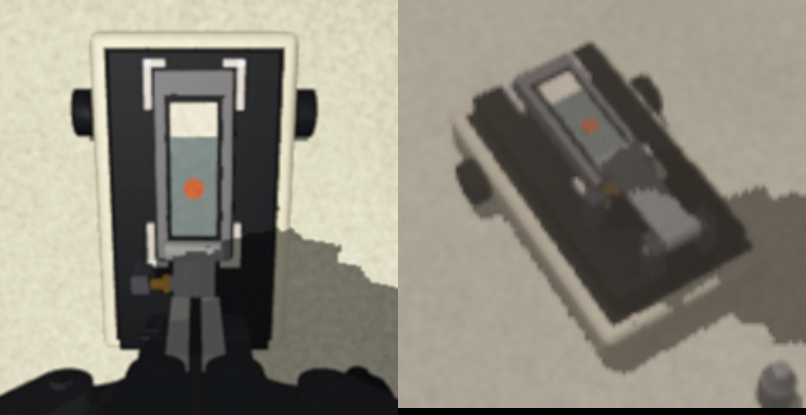

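The carrier is still seated and the clip lies level over its end. Force vanished at a roller-top height of 31 mm, which is the shut height. I'll confirm with a light touch.

Run:
```python
from h import *
p,q=press(.08,0)
bot.move_pose([p[0],p[1],.13],q);bot.move_linear([p[0],p[1],N[2]+.038],speed=.1);bot.wait(.3)
F=lambda:np.mean([bot.read_ft_force()[2] for _ in range(5)])
f0=F();log=[]
for z in np.arange(.036,.0275,-.001):
    bot.move_linear([p[0],p[1],N[2]+z],speed=.03);bot.wait(.12);f=F()-f0;log.append((round((bot.read_position()[2]-N[2])*1000,1),round(f,1)))
    if f>4:break
bot.move_linear([p[0],p[1],.16],speed=.15)
print([(float(a),float(b)) for a,b in log],bot.read_clock())
```

```text
[(35.9, 1.1), (35.0, 0.8), (34.0, 1.8), (33.0, 0.7), (32.0, 0.1), (31.0, 1.6), (30.3, 4.5)] 38.6833
```

```bash
python3 -c "
from cell import bot
bot.wait(.3);print(bot.close_job())"
```

```text
the job is handed in; nothing more can be done
None
```

The carrier is seated in the nest and released, the clip has snapped and stays shut by itself, and the job is handed in; I pressed on past the snap, peaking at about 15 N (more than it needed, but under the 20 N limit), and did not re-check the bystanders' positions afterwards.

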